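# Lock the quarter-turn stop into the shaker deck

## Task

Fit the blue quarter-turn stop to the laboratory shaker so that the agar plates cannot slide off: lift it out of its parking block, lower it lengthwise into the slot in the shaker's deck until its collar sits on the deck, then twist it a quarter turn so that its foot lies across the slot and is locked, and let go. Leave the orange stop in its block and do not disturb the rack of tubes.

Things in the scene. Friction and masses are not known exactly. Their poses are not given: they have to be found in the camera images.
- blue_stop_grip (a point): Centre of the bar handle (44 long in x, 12 thick in y, 44 tall mm) of the loose blue stop, upright in a grey parking block 26 mm high; lift 30 mm to clear. Below: collar disc dia 48 mm, underside 28 mm under this point; shank dia 13; T-foot 44 long in x (parallel to the handle), 14 wide, 8 thick, its end 52 mm under this point. About 120 g.
- orange_stop_grip (a point): Centre of the handle of a loose orange stop in an identical block, on either side of the blue one. Same handle and collar, but a plain round pin 18 mm thick as foot, which does not lock. Bystander: to stay within 20 mm.
- slot (a point): Centre of the T-slot on the deck face (90 mm up) of the fixed green shaker; z up. Opening 84 mm along y, 24 mm along x; lips 10 mm thick; cavity below 64 (x) by 120 (y), floor 28 mm under the face. The foot enters lying along y and, with the collar on the deck, turns freely either way under the lips; no detent. Agar plates 46 mm tall stand on the deck, from 85 mm to +x of here.
- tube_rack: Loose aluminium rack of stoppered test tubes, 60 mm (x) by 160 mm (y), 112 mm tall with the tubes, standing on the bench at the far side of the work; origin at the centre of its underside. A bystander: not to be shifted more than 30 mm.
Not all that is in view belongs to the job. What is shaped like the part that bears blue_stop_grip but green or red is not meant.

How it is judged:
By the outcome, as a careful person would: the job done as asked, in the order asked, and still so for the second after the job is handed in, with the robot touching nothing.
It also fails if it takes over 45 s, if anything falls off the work surface, if the arm or the gripper's body presses on something with over 40 N, if the wrist force passes 120 N, or if a joint passes its speed limit or range.

## Robot

A 6-joint arm with a two-finger parallel gripper is mounted at the origin on the work surface. World frame = base frame: x ahead of the robot, y to its left, z up, the work surface at z = 0. Lengths are in m, angles in degrees, forces in N, time in s.
With the tool pointing down it reaches from about 0.375 to 0.9 m from the base axis. Payload 3.1 kg.
Tool frame: the origin (TCP) lies at the very end of the fingers, on their centre line; the grasp point (between the pads) lies 19 mm behind it; z points along the fingers, y is the line along which they close (so a half turn about z gives the same grasp; the last joint's range is limited). The gripper opens to 87 mm and grips with 3 to 60 N. Pads are 19 mm wide; open, the fingers measure 117 mm over their backs; the gripper's body (75 mm by 190 mm) begins 51 mm behind the grasp point.
Start: joints at [58.356, 30.224, 82.088, -0, 67.689, -10.227], TCP at [0.228, 0.582, 0.223] pointing down, gripper open.
Joint ranges: [-176.69, 176.69], [-43.24, 126.21], [12.49, 139.97], [-82, 262], [0, 151.66], [-163.58, 163.58]. Speed limits (degrees/s): [159.86, 159.86, 180, 180, 180, 180].

## Interface

Orientations are given as a 3x3 rotation matrix whose columns are the frame's x, y, z axes.
In Python, from rig import * gives the robot as it stands.
- The arm moves only by the tool jog_arm, never from a script. Its arguments are lists of equal length, an entry for each row: "delta_pos": the shift along the world's x, y, z in cm, a list of three; "turn": the turn about the world's z in degrees; "grip": the closure, from 0 (fully open) to 1 (shut). In form: {"delta_pos": [[x, y, z], ...], "turn": [turn, ...], "grip": [grip, ...]}. A call has 1 to 12 rows; each row is the pose to reach, as a shift and turn from the pose commanded when the call began; what a row does not reach only later rows make up. A row lasts 1/8 s, in which the tool goes at most 62.5 mm and 10.7 degrees, less where a joint would pass 70% of its speed; a pose out of reach is approached as far as the arm can. A call with a gripper value outside its range is refused whole. The fingers move at their own pace and stop on an object; the grip force is fixed at half the most. Time passes only in rows, so rows that repeat a pose let the fingers close. It gives the time, the measured TCP pose, the force, the opening and the grip force at its end, in the units of the state.
- read_state(): the state, without advancing time (a new reading comes with each control period).
- capture(name): name is "side" or "top" or "wrist"; returns a dict with "color" (480x640x3 uint8, blue, green, red), "fovy" (degrees; the focal length in pixels is half the picture's height over the tangent of half this angle, whatever the lens; pixels are square), "cx", "cy" (the principal point, pixels), "camera_from_world" (4x4, takes a point from world to camera coordinates). Camera axes: x right, y up, looking along -z (the intrinsics and any distortion apply to the point x, -y, -z); pixel columns grow to the right and rows downward; lengths in m; the calibration is good to about 2 mm. The wrist camera is an equidistant fisheye: a pixel r from the principal point sees the ray r / f radians off the axis. A picture is of the moment at which its call begins. There is no depth.
- hand_in(): hands the job in; it is judged then, once.
The state is a dict: "time_s": time; "joint_positions": joint angles; "qvel": joint speeds; "tau": joint torques, N m; "position": TCP position; "tcp_rot": TCP orientation; "force": force on the tool from outside, world axes, zero at the start; "moment": the same for the moment, N m; "opening": opening from 0.0 (shut) to 1.0 (fully open); "grasp_force": force on a finger pad.
Only numpy, scipy, OpenCV 4.12 (cv2) and the standard library are available. Lean on these libraries where they do the work, as an engineer would, in place of code of your own. Each camera call takes 0.05 s, during which the arm holds its last target. There are 200 camera calls.

## Working session

There is one attempt and no reset: what is moved stays moved. The work goes in short steps, Python scripts to look and compute and a tool call to move; the robot and the scene stay as the last step left them, time stands still between calls to the robot, and variables do not carry over. Pictures are saved under pics/ and viewed, at most 10 in all, crops included, and the job is handed in when it is done.

Besides the shell and the picture viewer there is one more tool, called after ">>>" as name([rows], argument=value, ...), one row to a line, values as JSON. jog_arm: Moves the arm, as the interface text tells. Its arguments: {"type":"object","properties":{"delta_pos":{"type":"array"},"turn":{"type":"array"},"grip":{"type":"array"}},"required":["delta_pos","turn","grip"]}

```bash
mkdir -p pics
cat > h.py <<'E'
from rig import *
import numpy as np, cv2
def f(c): return 240/np.tan(np.radians(c["fovy"])/2)
def ray(c,u,v,name):
    F=f(c); x=(u-c["cx"])/F; y=(v-c["cy"])/F
    if name=="wrist":
        r=np.hypot(x,y); k=np.sin(r)/r if r>1e-9 else 1; d=np.array([x*k,-y*k,-np.cos(r)])
    else: d=np.array([x,-y,-1.])
    M=np.array(c["camera_from_world"]); R=M[:3,:3]; o=-R.T@M[:3,3]
    d=R.T@d; return o,d/np.linalg.norm(d)
def onz(c,u,v,z,name):
    o,d=ray(c,u,v,name); return o+d*(z-o[2])/d[2]
E
python3 - <<'E'
from h import *
for n in ["side","top","wrist"]:
    c=capture(n); cv2.imwrite(f"pics/{n}0.png",c["color"]); np.save(f"pics/{n}0.npy",c,allow_pickle=True)
    print(n,c["fovy"],c["cx"],c["cy"],np.round(c["camera_from_world"],3).tolist())
print(read_state())
E
```

```text
side 42.9702617460619 322.478160662732 230.877169233868 [[0.968, -0.25, 0.014, -0.501], [0.124, 0.528, 0.84, -0.194], [-0.217, -0.812, 0.542, -1.082], [0.0, 0.0, 0.0, 1.0]]
top 55.60009037658937 314.25019181277196 240.67225393274947 [[-0.026, -1.0, -0.005, 0.11], [0.989, -0.027, 0.143, -0.543], [-0.143, -0.001, 0.99, -0.985], [0.0, 0.0, 0.0, 1.0]]
wrist 65.70646984690485 321.02314138291524 243.1643810062664 [[0.365, 0.931, -0.002, -0.624], [-0.904, 0.354, -0.241, 0.029], [-0.223, 0.089, 0.971, -0.39], [0.0, 0.0, 0.0, 1.0]]
{'time_s': 0.15, 'joint_positions': array([ 5.83551477e+01,  3.02661282e+01,  8.21394108e+01,  2.39977770e-03,
        6.76877344e+01, -1.02265182e+01]), 'qvel': array([ 0.11570565, -0.16402816, -0.13898197,  0.02397128,  0.04088249,
        0.07270478]), 'tau': array([-1.20691331e-05, -4.40431952e+01, -1.76841742e+01,  6.33188593e-02,
        5.51959290e-02, -9.35057574e-05]), 'position': array([0.22789523, 0.58138063, 0.2218035 ]), 'tcp_rot': array([[-9.30933047e-01,  3.65188820e-01, -8.87083357e-04],
       [ 3.65189751e-01,  9.30932103e-01, -1.36555261e-03],
       [ 3.27129827e-04, -1.59519181e-03, -9.99998674e-01]]), 'force': array([ 0.66847148, -0.11140957,  0.0994424 ]), 'moment': array([-0.0719258 ,  0.02801568,  0.03026439]), 'grasp_force': 0.0, 'opening': 0.9972316734232064}
```

View pics/top0.png

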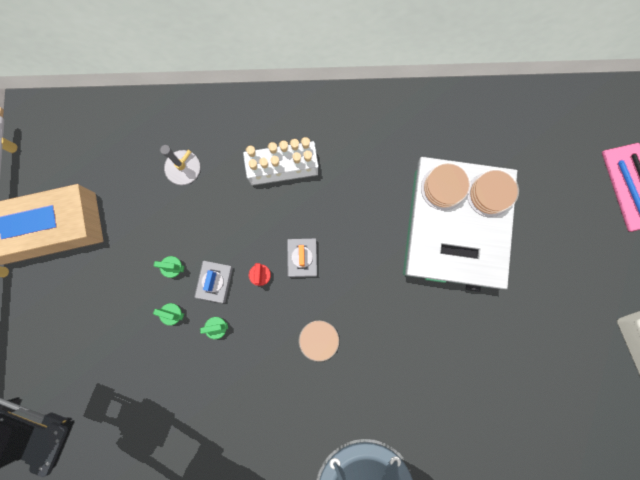

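View pics/side0.png

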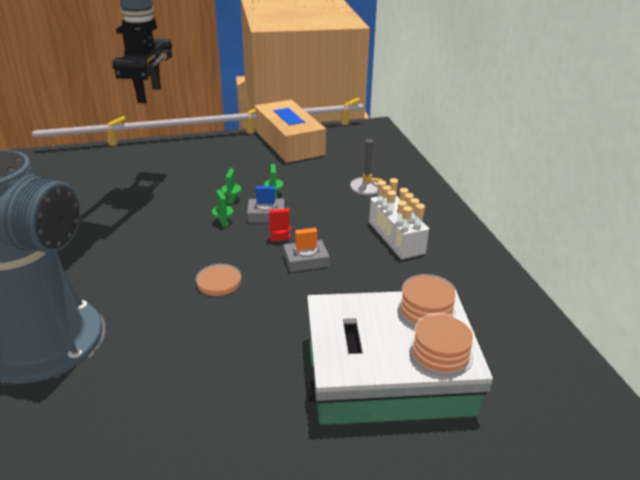

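The candidates in the top view are: blue stop in a grey block (210,282), orange stop (301,257), red (260,274), greens (171,267), (171,314) and (215,328), and two other blue things, a box label (27,222) and a pen (632,187). I choose the blue one at (210,282). The slot is at (460,251) and the rack at (282,163).

```bash
cat > m.py <<'E'
from h import *
def big(m,roi):
    k=np.zeros_like(m); x0,y0,x1,y1=roi; k[y0:y1,x0:x1]=m[y0:y1,x0:x1]
    cs,_=cv2.findContours(k,cv2.RETR_EXTERNAL,cv2.CHAIN_APPROX_NONE); return max(cs,key=cv2.contourArea)
def ang(c,cnt,z,n):
    P=np.array([onz(c,*p[0],z,n)[:2] for p in cnt])
    r=cv2.minAreaRect((P*1000).astype(np.float32)); b=cv2.boxPoints(r); e=[b[1]-b[0],b[2]-b[1]]
    l=max(e,key=np.linalg.norm); return np.array(r[0])/1000,sorted(r[1]),(np.degrees(np.arctan2(l[1],l[0]))+90)%180-90
E
python3 - <<'E'
from m import *
t=np.load("pics/top0.npy",allow_pickle=True).item(); s=np.load("pics/side0.npy",allow_pickle=True).item()
ht=cv2.cvtColor(t["color"],cv2.COLOR_BGR2HSV); hs=cv2.cvtColor(s["color"],cv2.COLOR_BGR2HSV)
lo,hi=(100,130,60),(130,255,255)
bt=big(cv2.inRange(ht,lo,hi),(190,260,235,305)); bs=big(cv2.inRange(hs,lo,hi),(245,175,290,215))
print("blue top",ang(t,bt,.07,"top"), cv2.boundingRect(bt), cv2.boundingRect(bs))
def cen(c): return cv2.minAreaRect(c)[0]
o1,d1=ray(t,*cen(bt),"top"); o2,d2=ray(s,*cen(bs),"side")
k=np.linalg.lstsq(np.c_[d1,-d2],o2-o1,rcond=None)[0]; p,q=o1+k[0]*d1,o2+k[1]*d2
print("tri",(p+q)/2,np.linalg.norm(p-q))
dark=cv2.inRange(ht,(0,0,0),(180,255,70))
sl=big(dark,(430,235,490,268)); print("slot",ang(t,sl,.09,"top"),cen(sl))
ds=big(cv2.inRange(hs,(0,0,0),(180,255,90)),(335,310,372,362)); 
print("slot side",ang(s,ds,.09,"side"))
wh=big(cv2.inRange(ht,(0,0,110),(180,255,255)),(395,150,525,295)); print("deck",ang(t,wh,.09,"top"))
gr=big(cv2.inRange(ht,(0,0,75),(180,255,255)),(188,255,238,310)); print("block",ang(t,gr,.026,"top"))
cv2.imwrite("pics/crop1.png",np.hstack([cv2.resize(t["color"][250:340,150:270],(480,360),interpolation=2),cv2.resize(s["color"][160:250,210:270+30],(320,320),interpolation=2)[:, :320] if 0 else cv2.resize(s["color"][165:255,210:290],(320,360),interpolation=2)]))
E
```

```text
blue top (array([0.46054373, 0.3229711 ]), [16.910594940185547, 41.50403594970703], np.float32(-13.732407)) (204, 271, 12, 20) (255, 185, 20, 19)
tri [0.46123673 0.32533811 0.05986435] 0.00018505599448416244
slot (array([ 0.50813419, -0.21274541]), [16.47535514831543, 75.3278579711914], np.float32(80.19797)) (459.24993896484375, 250.74998474121094)
slot side (array([ 0.50909778, -0.21570566]), [19.727487564086914, 67.6291732788086], np.float32(80.25983))
deck (array([ 0.57106262, -0.22392619]), [230.32350158691406, 269.2769470214844], np.float32(-9.792793))
block (array([0.46006659, 0.32725262]), [111.38134002685547, 124.0695571899414], np.float32(-0.115226746))
```

View pics/crop1.png

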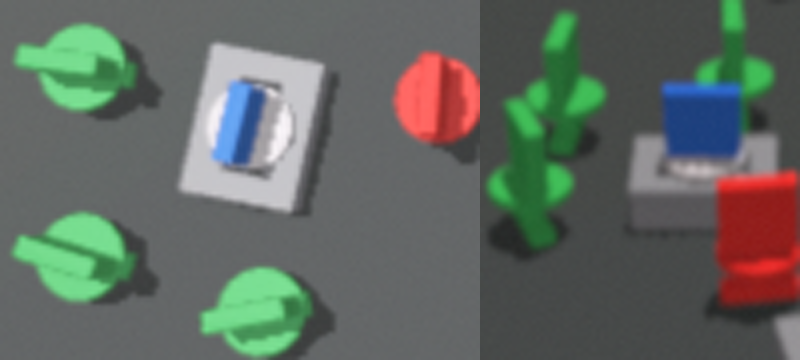

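The crop confirms it: blue handle on a white collar, upright in the grey block (crop 240,125), with the greens and the red standing loose around it. The triangulated height agrees with the given sizes. I'll approach above it and pre-close the fingers a little.

>>> jog_arm([
  [5,-5,0],
  [10,-10.5,0],
  [15,-16,-2],
  [19,-21,-4],
  [22,-24.5,-5],
  [23.3,-25.6,-6],
  [23.3,-25.6,-6],
  [23.3,-25.6,-6],
], turn=[2,4,6,8,8.4,8.4,8.4,8.4], grip=[0,0,0.2,0.3,0.3,0.3,0.3,0.3])

```text
time_s: 1.15
position: [0.4607, 0.326, 0.1625]
tcp_rot: [[-0.974, 0.226, -0.001], [0.226, 0.974, 0.0], [0.001, -0.0, -1.0]]
force: [0.3, -0.5, 0.1]
opening: 0.699
grasp_force: 0.0
```

Run:
```python
from m import *
c=capture("wrist"); cv2.imwrite("pics/w1.png",c["color"])
h=cv2.cvtColor(c["color"],cv2.COLOR_BGR2HSV)
b=big(cv2.inRange(h,(100,130,50),(130,255,255)),(0,0,640,480))
print(cv2.boundingRect(b)); 
for z in(.076,.054): print(z,ang(c,b,z,"wrist"))
s=read_state(); print(s["position"],s["tcp_rot"][:,1],s["opening"],s["joint_positions"])
M=np.array(c["camera_from_world"]); print(-M[:3,:3].T@M[:3,3])
```

```text
(316, 211, 17, 69)
0.076 (array([0.4598476 , 0.32824158]), [11.071126937866211, 48.75313186645508], np.float32(-13.249649))
0.054 (array([0.46534839, 0.32715527]), [12.047309875488281, 53.051918029785156], np.float32(-13.249626))
[0.46045252 0.326519   0.16271555] [2.24492055e-01 9.74475902e-01 1.80867845e-04] 0.6979114874122007 [ 2.39875874e+01  3.00349832e+01  9.42815598e+01  2.88206766e-02
  5.56978648e+01 -5.30556488e+01]
[0.39746254 0.3405615  0.3255054 ]
```

View pics/w1.png

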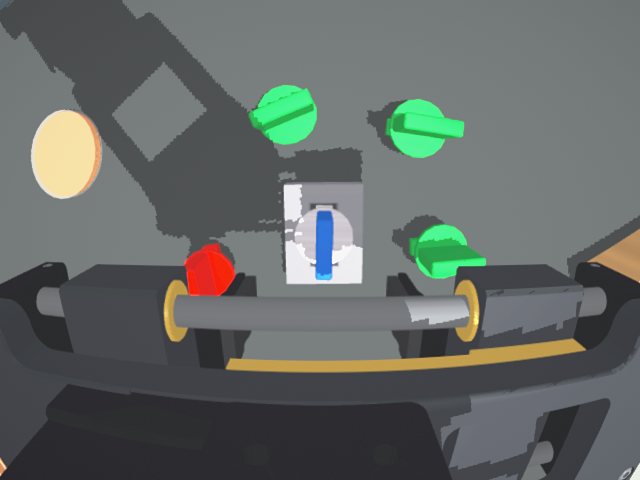

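The wrist view shows the blue handle at (324,245), parallel to the pads, and nothing under the fingers. Red is at (210,272) and the nearest green at (442,252), both clear. The measured yaw is -13.2°, matching the tool. Descending and gripping.

>>> jog_arm([
  [0.1,0.1,-4],
  [0.1,0.1,-8],
  [0.1,0.1,-11],
  [0.1,0.1,-12.2],
  [0.1,0.1,-12.2],
  [0.1,0.1,-12.2],
  [0.1,0.1,-12.2],
  [0.1,0.1,-12.2],
  [0.1,0.1,-12.2],
  [0.1,0.1,-12.2],
  [0.1,0.1,-12.2],
  [0.1,0.1,-12.2],
], turn=[0,0,0,0,0,0,0,0,0,0,0,0], grip=[0.3,0.3,0.3,0.3,0.3,0.6,1,1,1,1,1,1])

```text
time_s: 2.7
position: [0.4622, 0.3269, 0.0406]
tcp_rot: [[-0.974, 0.225, 0.0], [0.225, 0.974, 0.0], [-0.0, 0.0, -1.0]]
force: [-0.6, -0.7, 0.4]
opening: 0.137
grasp_force: 30.0
```

Handle gripped at 11.9 mm, as expected. Lifting.

>>> jog_arm([
  [0,0,1.5],
  [0,0,3],
  [0,0,6],
  [0,0,10],
  [0,0,14],
  [0,0,17],
  [0,0,17],
], turn=[0,0,0,0,0,0,0], grip=[1,1,1,1,1,1,1])

```text
time_s: 3.58
position: [0.4638, 0.3277, 0.2143]
tcp_rot: [[-0.974, 0.225, 0.007], [0.225, 0.974, 0.003], [-0.006, 0.005, -1.0]]
force: [-0.3, 1.0, -1.9]
opening: 0.134
grasp_force: 30.0
```

>>> jog_arm([
  [0.5,-4,0],
  [1,-9,0],
  [1.5,-14,0],
  [2,-19,0],
  [2.5,-24,0],
  [3,-29,0],
  [3.5,-34,0],
  [3.8,-39,0],
  [4,-44,0],
  [4.3,-49,0],
  [4.6,-53,0],
  [4.6,-54.1,0],
], turn=[-8,-16,-24,-32,-40,-48,-56,-64,-72,-80,-86.8,-86.8], grip=[1,1,1,1,1,1,1,1,1,1,1,1])

```text
time_s: 5.08
position: [0.5077, -0.2163, 0.2096]
tcp_rot: [[0.173, 0.985, -0.001], [0.985, -0.173, 0.0], [0.0, -0.001, -1.0]]
force: [-0.5, 0.4, -1.3]
opening: 0.132
grasp_force: 30.0
```

>>> jog_arm([
  [0,0,0],
  [0,0,0],
  [0,0,0],
], turn=[0,0,0], grip=[1,1,1])

```text
time_s: 5.45
position: [0.508, -0.2125, 0.2105]
tcp_rot: [[0.168, 0.986, -0.001], [0.986, -0.168, 0.001], [0.001, -0.001, -1.0]]
force: [-1.0, -1.2, -1.1]
opening: 0.134
grasp_force: 30.0
```

Run:
```python
from m import *
s=read_state(); print(s["position"],np.degrees(np.arctan2(*s["tcp_rot"][1::-1,1])),s["opening"],s["joint_positions"],s["time_s"])
c=capture("wrist"); cv2.imwrite("pics/w2.png",c["color"]); np.save("pics/w2.npy",c,allow_pickle=True)
c=capture("side"); cv2.imwrite("pics/s2.png",c["color"])
```

```text
[ 0.50798814 -0.21253374  0.21051004] -9.69187641474455 0.13446182730901954 [-3.43398700e+01  2.53850848e+01  9.35672324e+01  1.41674287e-02
  6.10943980e+01 -2.46548367e+01] 5.45
```

View pics/w2.png

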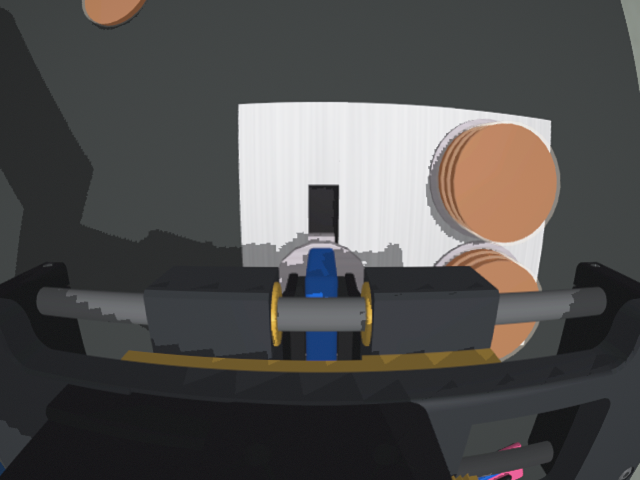

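View pics/s2.png

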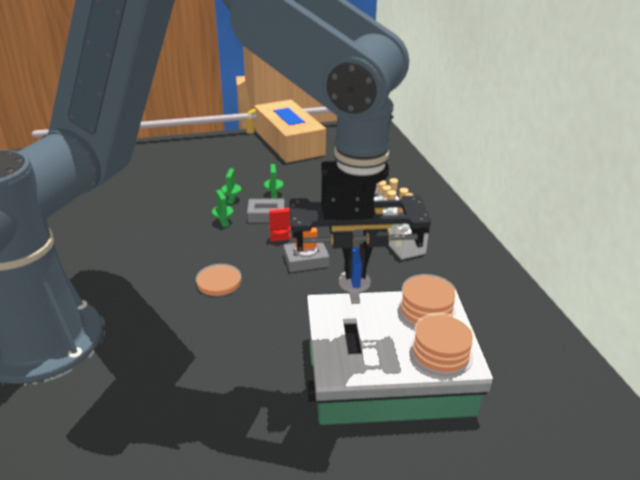

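The wrist view shows the slot at rows 185-235, columns 309-338, with the collar and handle nearly in line with it. The side view shows the stop hanging upright over the deck at (355,280). I'll measure the lateral offset in the wrist view.

Run:
```python
from m import *
c=np.load("pics/w2.npy",allow_pickle=True).item(); s=read_state(); p=s["position"]; R=s["tcp_rot"]
g=cv2.cvtColor(c["color"],cv2.COLOR_BGR2GRAY)
for v in (190,200,210,220,230):
    r=np.where(g[v,295:355]<90)[0]+295
    a,b=[onz(c,u,v,.09,"wrist") for u in (r.min()-.5,r.max()+.5)]
    m=(a+b)/2; print(v,r.min(),r.max(),m,"w",np.linalg.norm(a-b),"across",(m-p)@R[:,1],"along",(m-p)@R[:,0])
v0=[v for v in range(165,230) if g[v,323]<90][0]; e=onz(c,323.5,v0-.5,.09,"wrist")
print("end",v0,e,"along",(e-p)@R[:,0])
h=cv2.cvtColor(c["color"],cv2.COLOR_BGR2HSV); b=big(cv2.inRange(h,(100,130,50),(130,255,255)),(280,200,360,365))
print("handle cols",cv2.boundingRect(b))
```

```text
190 309 338 [ 0.5163434  -0.17657174  0.09      ] w 0.022936028689446303 across 0.0018698412271028458 along 0.037314956916010306
200 309 337 [ 0.51466867 -0.18413072  0.09      ] w 0.022263952881442776 across 0.0014951711967549112 along 0.02958174643381728
210 309 337 [ 0.51336341 -0.19180493  0.09      ] w 0.022368953637074418 across 0.0015041094886899416 along 0.021797332379459456
220 309 337 [ 0.51204798 -0.19954328  0.09      ] w 0.022485689160030894 across 0.001513864183544988 along 0.013947981900736471
230 309 337 [ 0.51072035 -0.20735795  0.09      ] w 0.0226144947983018 across 0.0015244610144317112 along 0.006021347779216275
end 185 [ 0.51704638 -0.17242112  0.09      ] along 0.04152468180349121
handle cols (305, 249, 33, 49)
```

Slot width 22.5 mm and end 41.5 mm from the tool axis, both consistent with the given sizes. The offset is about 1 mm in x. Lowering so the collar reaches the deck at TCP z ≈ 0.1046.

>>> jog_arm([
  [0.1,0,-2],
  [0.1,0,-4],
  [0.1,0,-5.5],
  [0.1,0,-6.5],
  [0.1,0,-7.2],
  [0.1,0,-8],
  [0.1,0,-8.8],
  [0.1,0,-9.5],
  [0.1,0,-10],
  [0.1,0,-10.4],
  [0.1,0,-10.6],
  [0.1,0,-10.6],
], turn=[0,0,0,0,0,0,0,0,0,0,0,0], grip=[1,1,1,1,1,1,1,1,1,1,1,1])

```text
time_s: 7.05
position: [0.5093, -0.2142, 0.1047]
tcp_rot: [[0.17, 0.985, 0.0], [0.985, -0.17, -0.0], [-0.0, 0.0, -1.0]]
force: [-0.2, -1.4, -1.9]
opening: 0.131
grasp_force: 30.0
```

>>> jog_arm([
  [0,0,0],
  [0,0,0],
], turn=[0,0], grip=[1,1])

```text
time_s: 7.3
position: [0.5092, -0.2142, 0.1046]
tcp_rot: [[0.17, 0.985, 0.0], [0.985, -0.17, -0.0], [-0.0, 0.0, -1.0]]
force: [-0.7, 0.5, -0.6]
opening: 0.138
grasp_force: 30.0
```

>>> jog_arm([
  [0,0,-0.1],
  [0,0,-0.1],
  [0,0,-0.1],
], turn=[0,0,0], grip=[1,1,1])

```text
time_s: 7.68
position: [0.5092, -0.2142, 0.1045]
tcp_rot: [[0.17, 0.985, 0.0], [0.985, -0.17, -0.0], [-0.0, 0.0, -1.0]]
force: [-1.1, -0.1, 6.4]
opening: 0.135
grasp_force: 30.0
```

The collar is on the deck (about 6 N upward). Twisting a quarter turn.

>>> jog_arm([
  [0,0,0],
  [0,0,0],
  [0,0,0],
  [0,0,0],
  [0,0,0],
  [0,0,0],
  [0,0,0],
  [0,0,0],
  [0,0,0],
  [0,0,0],
  [0,0,0],
  [0,0,0],
], turn=[-8,-16,-24,-32,-40,-48,-56,-64,-72,-80,-88,-90], grip=[1,1,1,1,1,1,1,1,1,1,1,1])

```text
time_s: 9.18
position: [0.5098, -0.2149, 0.1046]
tcp_rot: [[0.985, -0.17, 0.002], [-0.17, -0.985, -0.002], [0.002, 0.001, -1.0]]
force: [-0.3, -0.7, 5.3]
opening: 0.132
grasp_force: 30.0
```

>>> jog_arm([
  [0,0,0],
  [0,0,0],
  [0,0,0],
], turn=[0,0,0], grip=[1,1,1])

```text
time_s: 9.55
position: [0.5098, -0.2149, 0.1046]
tcp_rot: [[0.986, -0.169, 0.002], [-0.169, -0.986, -0.002], [0.002, 0.001, -1.0]]
force: [-0.2, -1.0, 6.2]
opening: 0.131
grasp_force: 30.0
```

Turned, with no resistance. Releasing, then rising straight up.

>>> jog_arm([
  [0,0,0.05],
  [0,0,0.05],
  [0,0,0.05],
  [0,0,0.05],
  [0,0,0.05],
  [0,0,2],
  [0,0,5],
  [0,0,9],
  [0,0,13],
  [0,0,15],
  [0,0,15],
], turn=[0,0,0,0,0,0,0,0,0,0,0], grip=[0.8,0.6,0.5,0.5,0.5,0.5,0.5,0.5,0.5,0.5,0.5])

```text
time_s: 10.92
position: [0.5101, -0.2148, 0.2552]
tcp_rot: [[0.985, -0.17, 0.004], [-0.17, -0.985, -0.002], [0.004, 0.002, -1.0]]
force: [0.7, -0.0, 0.1]
opening: 0.5
grasp_force: 0.0
```

Run:
```python
from m import *
c=capture("wrist"); s=capture("side"); t=capture("top")
h=cv2.cvtColor(c["color"],cv2.COLOR_BGR2HSV); b=big(cv2.inRange(h,(100,130,50),(130,255,255)),(250,150,400,365))
print(ang(c,b,.14,"wrist"),read_state()["position"])
cv2.imwrite("pics/end.png",np.hstack([cv2.resize(c["color"],(400,300)),cv2.resize(s["color"],(400,300))]))
t0=np.load("pics/top0.npy",allow_pickle=True).item()
d=cv2.absdiff(t["color"],t0["color"]).max(2); print("rack diff",(d[130:190,240:320]>60).sum(),"orange",(d[235:280,285:320]>60).sum())
```

```text
(array([ 0.51239258, -0.21537766]), [10.955703735351562, 47.32207107543945], np.float32(-9.831886)) [ 0.5083398  -0.21364701  0.25225505]
rack diff 0 orange 0
```

View pics/end.png

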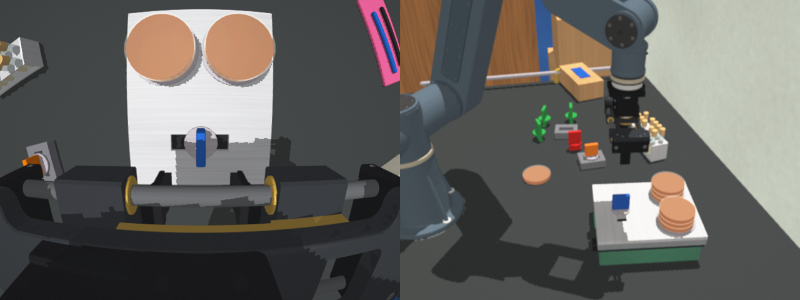

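The final pictures show the blue stop standing in the slot (wrist half 200,147; side half 621,203). Its handle lies across the slot at -9.8°, exactly 90° to the slot, with the collar on the deck. The orange stop and the rack have not moved, and the gripper is clear.

```bash
python3 -c "
from rig import *
print(hand_in())"
```

```text
the job is handed in; nothing more can be done
None
```

The blue stop is seated in the shaker slot, turned 90° across it and released; the orange stop and tube rack did not move, and the job was handed in at about 11 s.

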